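# Take the depth of a thrown pot with a depth gauge

### The arm

A 6-joint arm with a two-finger parallel gripper is mounted at the origin on the work surface. World frame = base frame: x ahead of the robot, y to its left, z up, the work surface at z = 0. Lengths are in mm, angles in degrees, forces in N, time in s.
With the tool pointing down it reaches from about 300 to 850 mm from the base axis. Payload 4.2 kg.
Tool frame: the origin (TCP) lies midway between the tips of the shut fingers; the grasp point (between the pads) lies 19 mm behind it (env.hold_point_z is the z of the grasp point in the tool frame, in mm); z points along the fingers, y is the direction in which the jaws open and shut (so a half turn about z gives the same grasp; the last joint's range is limited). The gripper opens to 91 mm and grips with 3 to 60 N. Pads are 32 mm wide; open, the fingers measure 118 mm over their backs; the gripper's body (76 mm by 178 mm) begins 60 mm behind the grasp point.
Start: joints at [-77.75, 18.312, 89.639, -0, 72.044, -1.146], TCP at [133.216, -559.372, 213.976] pointing down, gripper open.
Joint ranges: [-177.97, 177.97], [-48.28, 115.42], [12.27, 149.76], [-77.06, 257.06], [2.81, 150.46], [-146.56, 146.56]. Speed limits (degrees/s): [147.25, 147.25, 180, 180, 180, 180].

### API

Orientations are given as [roll, pitch, yaw] about the fixed x, y, z axes, in that order (R = Rz(yaw) Ry(pitch) Rx(roll)).
In Python, from workcell import env, grab_frame, camera_params, spotter gives the robot as it stands. The module is installed in compiled form; this text tells all that it offers.
- The arm moves only by the shell command python3 -m jog 'ROWS' [FORCE]. ROWS is text: rows parted by semicolons, each of 7 numbers parted by spaces: the turn, a rotation vector about the world's x, y, z in units of 5 degrees (1.0 is 5 degrees), then the shift along the world's x, y, z in units of 25 mm (1.0 is 25 mm), then the opening, from 0 (shut) to 1 (fully open). A call has 1 to 5 rows; each row is the pose to reach, as a shift and turn from the pose commanded when the call began; what a row does not reach only later rows make up. A row lasts 1/8 s, in which the tool goes at most 62.5 mm and 10.7 degrees, less where a joint would pass 70% of its speed; a pose out of reach is approached as far as the arm can. A call with a gripper value outside its range is refused whole. The fingers move at their own pace and stop on an object; FORCE is the grip in N (left out, the last holds). Time passes only in rows, so rows that repeat a pose let the fingers close. It gives the time, the measured TCP pose, the force and the opening at its end, in the units of the state.
- env.state(): the state, without advancing time (a new reading comes with each control period).
- grab_frame(name): name is "scene" or "side" or "wrist"; returns the picture (384x512x3 uint8, red, green, blue); there is no depth.
- camera_params(name): a dict with "K" (3x3 intrinsics, pixels), "dist" ([k1, k2, p1, p2, k3] as OpenCV has them; the pictures are not rectified), "rvec" (rotation vector, rad) and "tvec" (3), from world to camera coordinates, as OpenCV has them. Camera axes: x right, y down, z forward; pixel columns grow to the right and rows downward; lengths in mm; the calibration is good to about 2 mm. A picture is of the moment at which its call begins: read the wrist's pose just before it. camera_params takes no time and is no camera call; for the wrist camera it gives the pose at the moment of the call.
- env.job_done(): hands the job in, once; it reports no verdict.
Trained networks look in the newest picture that a camera, given by its name, has taken for a name from the list of things; names that differ only in an ending like _2 or _b are one class to them, and where a whole thing is asked for, a point or a joint stands for the part that bears it (a point fixed in the world has none). Each returns a list of dicts, best first, with "conf" (0 to 1); they miss things now and then, are a little off and sometimes report something else, mostly with a low value. They report only what shows in the picture. A call takes as long as a camera call. They do not tell look-alikes from the thing itself.
- spotter.look_for(query, camera): "box" ([left, top, width, height] in pixels, round what is visible of it).
- spotter.trace(query, camera): "region" (384x512 bool, what is visible of it) and "box" ([left, top, width, height] in pixels, round what is visible of it).
The state is a dict: "time_s": time; "qpos": joint angles; "qvel": joint speeds; "effort": joint torques, N m; "ee_pos": TCP position; "ee_rot": TCP orientation; "force": force on the tool from outside, world axes, zero at the start; "torque": the same for the moment, N m; "gripper_width": finger opening in mm.
Only numpy, scipy, OpenCV 4.12 (cv2) and the standard library are available. Lean on these libraries where they do the work, as an engineer would, in place of code of your own. Each camera call takes 0.05 s, during which the arm holds its last target. There are 200 camera calls.

### The job

Take the depth of the pot on the banding wheel with the wooden depth gauge from the tool rack: lay its beam flat across the pot's rim, rod over the middle, and slide the rod down gently until its foot rests on the floor of the pot. Then hang the gauge back across the two arms of its rack with the rod still set to that depth, so that it can be read off later. The clay is still soft, so be gentle: do not shift the pots or touch them with anything but the gauge, and leave the other things on the table alone.

Things in the scene. Friction and masses are not known exactly. Their poses are not given: they have to be found in the camera images.
- gauge: Potter's depth gauge: pale hardwood beam 190 mm long (its y), 30 mm wide (its x), 20 mm high, with an upright aluminium rod through a tight bush in its middle; 0.11 kg in all, loose. At the start it hangs on the rack, beam across both arms, rod between them. Origin: centre of the beam's underside, on the rod's axis; z up along the rod.
- rod (a joint): The gauge's reading: how far the rod's lower end is below the beam's underside, m (0 to 0.095, grows as the rod is pushed down; 0.012 to 0.030 at the start). The rod slides in its bush with a steady friction of about 4 N either way, stays where it is left and carries the beam's weight without slipping.
- rod_top (a point): Centre of the upper end of the rod. The rod is 10 mm thick, 160 mm long, plain with thin dark graduation rings 10 mm apart; its top end stands 130 to 148 mm above the beam's underside at the start.
- rod_tip (a point): Centre of the flat lower end of the rod's rubber foot (12 mm wide, 6 mm high), 160 mm below rod_top.
- rack: Fixed wooden tool rack: base 170 x 200 x 14 mm, rear panel at x = 61 to 79 mm, 129 mm high, and two level arms from it to x = -57 mm, 14 mm wide, centred at y = -36 and 36 mm, tops at z = 115 mm, each with an end stop 8 mm high at x = -57 to -51 mm. Origin: centre underneath, roughly below where the rod hangs; x from the arms' free ends to the panel, y along the panel, z up.
- wheel_top (a point): Centre of the upper face of the banding wheel, a round turntable 190 mm across, top 40 mm above the table. The pot to be measured stands here, centred within 9 mm: leather-hard clay flowerpot, loose, about 0.5 kg, 92 mm high, rim 120 mm and mouth 104 mm wide, 70 mm wide inside at the bottom. Its flat floor is 8 to 23 mm thick; how thick is not known and must be felt.
- ware_board: Fixed plywood ware board 480 x 165 mm on battens, top 40 mm above the table, with three more pots standing on it, alike from outside to the one on the wheel but with other floors. The rules call the four pots pot_a to pot_d; which of them is on the wheel changes and is not told. Origin: centre underneath; x along its length.
- loop_tool: Trimming tool, bystander: wooden handle 14 mm thick, brass ferrule and wire loop, 160 mm long overall, lying on the table near the wheel. Origin: under the middle of the handle; x towards the loop.
- kiln_post: Square kiln post, bystander, buff fireclay, 38 x 38 x 76 mm, standing near the wheel. Origin: centre of the underside.
- mould: Plaster mould half, bystander, 110 x 85 x 55 mm. Origin: centre of the underside.
- jar: Small lidded stoneware glaze jar, green, bystander, 84 mm wide, 100 mm high. Origin: centre of the underside.
- paddle: Flat wooden paddle, bystander, 240 mm long, 55 mm wide, 14 mm thick, lying flat. Origin: underneath, where handle and blade meet; x towards the blade.
Not all that is in view belongs to the job. Of the things like the part that bears wheel_top, leave any that is green; of the rest the smaller one is meant.

How it is judged:
By the outcome, as a careful person would: the job done as asked, in the order asked, and still so for the second after the job is handed in, with the robot touching nothing.
It also fails if it takes over 67 s, if anything falls off the work surface, if the arm or the gripper's body presses on something with over 40 N, if the wrist force passes 120 N, or if a joint passes its speed limit or range.

## Working session

There is one attempt and no reset: what is moved stays moved. The work goes in short steps, Python scripts to look and compute and a shell command to move; the robot and the scene stay as the last step left them, time stands still between calls to the robot, and variables do not carry over. Pictures are saved under pics/ and viewed, about 8 in all and at most 12, crops included, and the job is handed in when it is done.

```bash
mkdir -p pics; ls; cat > h.py <<'E'
import numpy as np, cv2
from workcell import env, grab_frame, camera_params, spotter
def snap(cam,fn=None):
    im=grab_frame(cam)
    if fn: cv2.imwrite('pics/'+fn,cv2.cvtColor(im,cv2.COLOR_RGB2BGR))
    return im
def ray(P,uv):
    R=cv2.Rodrigues(np.array(P['rvec'],float))[0]; t=np.array(P['tvec'],float).ravel()
    n=cv2.undistortPoints(np.array([[uv]],float),np.array(P['K'],float),np.array(P['dist'],float))[0,0]
    d=R.T@np.array([n[0],n[1],1]); return -R.T@t, d/np.linalg.norm(d)
def onz(P,uv,z):
    c,d=ray(P,uv); return c+d*(z-c[2])/d[2]
def tri(obs):
    A=np.zeros((3,3));b=np.zeros(3)
    for P,uv in obs:
        c,d=ray(P,uv);M=np.eye(3)-np.outer(d,d);A+=M;b+=M@c
    x=np.linalg.solve(A,b)
    return x,[np.linalg.norm((np.eye(3)-np.outer(d,d))@(x-c)) for c,d in [ray(P,uv) for P,uv in obs]]
def proj(P,X):
    return cv2.projectPoints(np.array(X,float).reshape(-1,3),np.array(P['rvec'],float),np.array(P['tvec'],float),np.array(P['K'],float),np.array(P['dist'],float))[0][:,0]
E
python3 - <<'E'
from h import *
a=snap('scene');b=snap('side')
cv2.imwrite('pics/s1.png',cv2.cvtColor(cv2.resize(a,(800,600)),cv2.COLOR_RGB2BGR))
cv2.imwrite('pics/s2.png',cv2.cvtColor(cv2.resize(b,(800,600)),cv2.COLOR_RGB2BGR))
for c in('scene','side'):
    P=camera_params(c);print(c,ray(P,(256,192)))
    for q in('gauge','rack','rod_top','wheel_top','loop_tool','kiln_post','ware_board'):
        try: print(q,[(round(r['conf'],2),np.round(r['box']).tolist()) for r in spotter.look_for(q,c)[:4]])
        except Exception as e: print(q,e)
s=env.state();print(s['time_s'],s['ee_pos'],s['ee_rot'],s['force'],env.hold_point_z)
E
```

```text
pics
scene (array([ 873.92641999, -406.80682005, 1157.09682591]), array([-0.34698487,  0.40906155, -0.84396099]))
gauge [(0.79, [290.0, 123.0, 23.0, 47.0])]
rack [(0.62, [281.0, 131.0, 47.0, 62.0])]
rod_top [(0.4, [301.0, 124.0, 6.0, 19.0])]
wheel_top [(0.86, [206.0, 103.0, 64.0, 54.0]), (0.8, [170.0, 204.0, 59.0, 48.0]), (0.66, [231.0, 246.0, 57.0, 42.0])]
loop_tool [(0.77, [211.0, 276.0, 26.0, 23.0])]
kiln_post [(0.75, [108.0, 258.0, 149.0, 126.0]), (0.66, [318.0, 260.0, 20.0, 21.0]), (0.64, [282.0, 129.0, 46.0, 64.0])]
ware_board [(0.61, [107.0, 258.0, 154.0, 126.0])]
side (array([ 435.49001854,  821.99654381, 1040.11585136]), array([ 0.03218138, -0.6400191 , -0.76768477]))
gauge [(0.92, [243.0, 240.0, 36.0, 61.0])]
rack [(0.58, [216.0, 251.0, 75.0, 81.0])]
rod_top []
wheel_top [(0.72, [268.0, 159.0, 48.0, 39.0]), (0.69, [208.0, 169.0, 46.0, 36.0]), (0.62, [312.0, 241.0, 85.0, 82.0]), (0.15, [244.0, 239.0, 37.0, 62.0])]
loop_tool []
kiln_post [(0.51, [164.0, 192.0, 20.0, 23.0])]
ware_board [(0.66, [187.0, 117.0, 114.0, 32.0]), (0.41, [217.0, 351.0, 83.0, 32.0])]
0.8 [ 133.19665855 -559.36730295  213.99709614] [1.79994600e+02 1.87426409e-03 1.33954027e+01] [0.98856797 0.42110765 0.17790374] -18.8
```

View pics/s1.png

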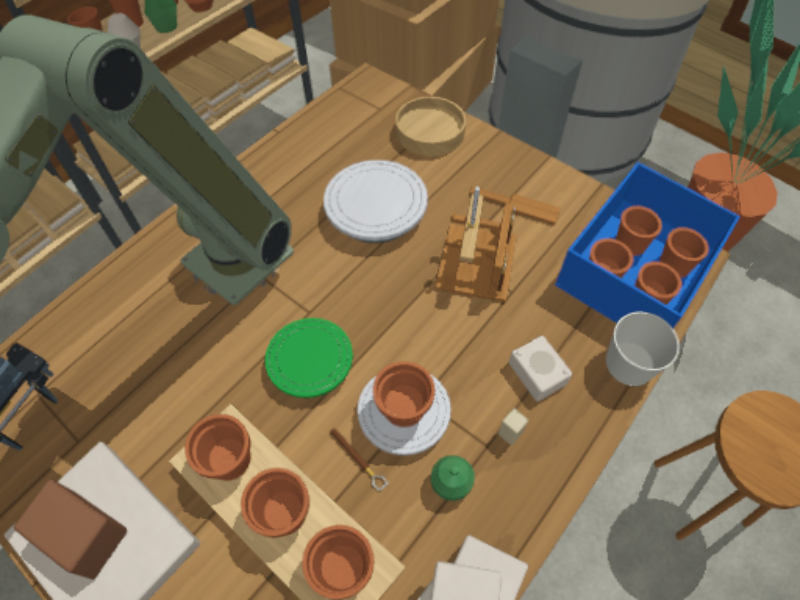

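View pics/s2.png

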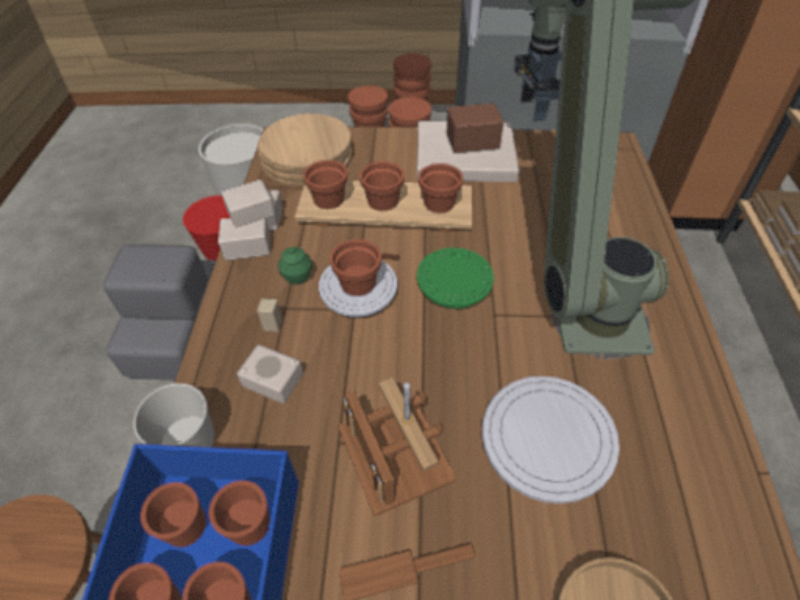

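The three wheel-like things, in scene pixels (800 wide): large white at (376,200), green at (310,357), and small white with the pot at (404,410). Green is ruled out and the smaller white one is meant, which is also the one bearing a pot. One enlarged crop to confirm it, and measurements.

```bash
python3 - <<'E'
from h import *
ims={c:snap(c) for c in('scene','side')}; Ps={c:camera_params(c) for c in ims}
def crop(c,x,y,w=100,h=75): return cv2.resize(ims[c][y:y+h,x:x+w],(400,300),interpolation=cv2.INTER_CUBIC)
m=np.vstack([np.hstack([crop('scene',260,110),crop('side',205,232)]),np.hstack([crop('scene',210,222),crop('side',180,140)])])
cv2.imwrite('pics/m1.png',cv2.cvtColor(m,cv2.COLOR_RGB2BGR))
for c in ims:
    for q in('pot','pot_a','wheel_top','gauge'):
        try:
            for r in spotter.trace(q,c)[:6]:
                g=r['region'];cn=max(cv2.findContours(g.astype(np.uint8),0,2)[0],key=len)
                e=cv2.minAreaRect(cn); print(c,q,round(r['conf'],2),np.round(r['box']),'ctr',np.round(np.mean(np.argwhere(g),0)[::-1],1),np.round(cv2.boxPoints(e)).tolist() if q=='gauge' else '')
        except Exception as e: print(c,q,e)
print('pot rim',tri([(Ps['scene'],(258.6,248)),(Ps['side'],(228,164))]))
E
```

```text
scene pot it knows: gauge, jar, kiln_post, loop_tool, mould, paddle, rack, rod, rod_tip, rod_top, ware_board, wheel_top
scene pot_a it knows: gauge, jar, kiln_post, loop_tool, mould, paddle, rack, rod, rod_tip, rod_top, ware_board, wheel_top
scene wheel_top 0.71 [230. 244.  59.  46.] ctr [257.7 270.9] 
scene wheel_top 0.71 [209. 102.  65.  53.] ctr [239.7 128.3] 
scene wheel_top 0.63 [172. 202.  56.  50.] ctr [197.2 228.8] 
scene gauge 0.83 [295. 120.  15.  48.] ctr [301.3 144.1] [[293.0, 165.0], [301.0, 120.0], [310.0, 122.0], [301.0, 167.0]]
side pot it knows: gauge, jar, kiln_post, loop_tool, mould, paddle, rack, rod, rod_tip, rod_top, ware_board, wheel_top
side pot_a it knows: gauge, jar, kiln_post, loop_tool, mould, paddle, rack, rod, rod_tip, rod_top, ware_board, wheel_top
side wheel_top 0.97 [311. 242.  85.  81.] ctr [351.7 280.8] 
side wheel_top 0.93 [269. 159.  48.  33.] ctr [291.3 177.3] 
side wheel_top 0.67 [204. 170.  47.  35.] ctr [229.2 188.6] 
side gauge 0.75 [243. 241.  36.  61.] ctr [261.1 271.6] [[242.0, 245.0], [254.0, 240.0], [280.0, 297.0], [268.0, 302.0]]
pot rim (array([580.86576322, -59.55592994, 134.08463945]), [np.float64(2.695164620517798), np.float64(2.6951646205178426)])
```

View pics/m1.png

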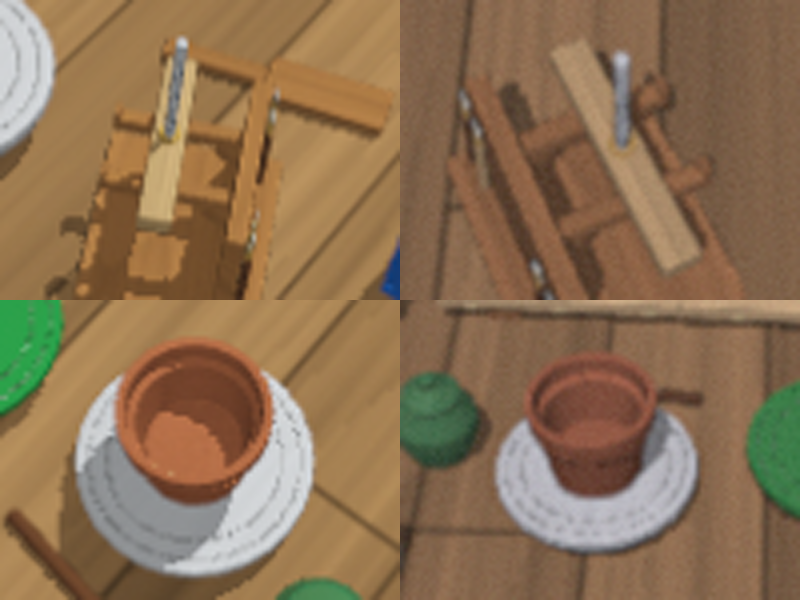

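Crop confirms: the small white wheel carries the pot (scene crop centre (195,415)); the gauge hangs at crop (168,138), panel to the right, with the arms' free ends on the left.

```bash
python3 - <<'E'
from h import *
A,B=camera_params('scene'),camera_params('side')
f=lambda o,x,y:(o[0]+x/4,o[1]+y/4)
pts={'rim':((258.5,250.8),(227.75,163.2)),
'bush':(f((260,110),168,138),f((205,232),220,147)),
'far':(f((260,110),182,62),f((205,232),282,260)),
'near':(f((260,110),155,220),f((205,232),170,47)),
'rodtop':(f((260,110),181,42),f((205,232),221,57))}
for k,(u,v) in pts.items():
    x,r=tri([(A,u),(B,v)]);print(k,np.round(x,1),np.round(r,1), 'onz20+..',np.round(onz(A,u,135),1),np.round(onz(B,v,135),1))
P=camera_params('wrist');c,d=ray(P,(256,192));print('wrist',c,d,P['K'][0][0]);print(env.state()['ee_pos'])
R=cv2.Rodrigues(np.array(P['rvec']))[0];print(R.round(2))
E
```

```text
rim [584.  -66.  130.8] [4.1 4.1] onz20+.. [589.2 -66.3 135. ] [579.5 -63.9 135. ]
bush [452.5 347.5 130.8] [0.9 0.9] onz20+.. [455.1 344.6 135. ] [451.6 349.3 135. ]
far [408.9 430.7 129.9] [1.7 1.7] onz20+.. [413.  426.8 135. ] [407.5 432.2 135. ]
near [494.1 266.4 130.1] [2.8 2.8] onz20+.. [498.6 263.8 135. ] [491.2 268.2 135. ]
rodtop [451.9 347.7 253.5] [1.2 1.2] onz20+.. [397.9 446.8 135. ] [453.1 275.6 135. ]
wrist [ 201.19447706 -542.97892394  385.04175134] [-0.23893733 -0.05710923 -0.96935416] 330.859196996886
[ 133.24196249 -559.38602174  213.99463907]
[[ 0.23 -0.97  0.  ]
 [-0.94 -0.22  0.25]
 [-0.24 -0.06 -0.97]]
```

```bash
python3 -m jog '0 0 2 2 1.3 0.7 0.6;0 0 4 4 2.6 1.4 0.6;0 0 6 6 3.9 2.1 0.6;0 0 8 8 5.2 2.8 0.6;0 0 10 9.9 6.4 3.6 0.6' && python3 -m jog '0 0 2 1.4 1.9 0.4 0.6;0 0 4 2.8 3.8 0.8 0.6;0 0 6 4.2 5.7 0.8 0.6;0 0 8 5.6 7.6 0.8 0.6;0 0 10 7.2 9.6 0.8 0.6'; python3 -m jog '0 0 0 0.5 1.6 0 0.6;0 0 0 0.5 1.6 0 0.6'
python3 - <<'E'
from h import *
P=camera_params('wrist');im=snap('wrist')
cv2.imwrite('pics/w1.png',cv2.cvtColor(im,cv2.COLOR_RGB2BGR))
import pickle;pickle.dump(P,open('pics/w1.pkl','wb'))
s=env.state();print(s['time_s'],s['ee_pos'],s['ee_rot'],s['qpos'],s['force'])
print(proj(P,[584,-66,132]))
E
```

```text
time_s: 1.72
ee_pos: [382.1, -398.0, 304.6]
ee_rot: [180.0, 0.0, 63.7]
force: [0.4, -0.5, -0.2]
gripper_width: 54.9
time_s: 2.35
ee_pos: [560.6, -159.0, 324.2]
ee_rot: [180.0, 0.0, 113.7]
force: [-0.1, 0.9, -0.7]
gripper_width: 54.4
time_s: 2.6
ee_pos: [573.0, -117.9, 323.7]
ee_rot: [-180.0, -0.0, 113.6]
force: [-0.1, -0.7, -0.8]
gripper_width: 54.8
2.65 [ 572.45374984 -119.67112498  323.80010644] [-1.79966116e+02  1.42313919e-02  1.13536245e+02] [-1.29162072e+01  1.66744081e+01  7.64310076e+01 -3.16250229e-02
  8.69133834e+01 -3.64507397e+01] [-0.24706738 -0.51882231  0.22996988]
[[283.49247528 132.63365676]]
```

View pics/w1.png

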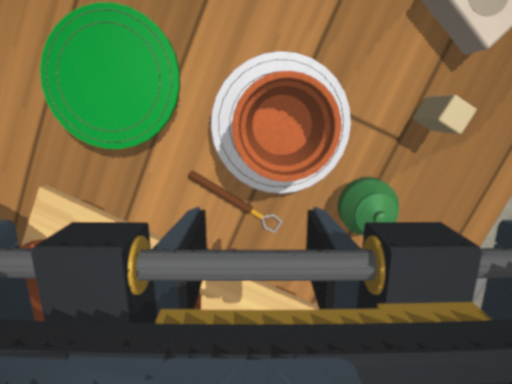

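The wrist view shows the pot's rim centred near (286,126), the loop tool at (235,200), and the jar and kiln post to the right. The gripper body is wide along the jaw axis, as I assumed. I'll measure the rim and go on to the rack.

```bash
python3 - <<'E'
from h import *
import pickle;P=pickle.load(open('pics/w1.pkl','rb'))
im=cv2.imread('pics/w1.png');h=cv2.cvtColor(im,cv2.COLOR_BGR2HSV)
m=((h[...,0]<9)&(h[...,1]>120)).astype(np.uint8);m[200:]=0
c=max(cv2.findContours(m,0,2)[0],key=cv2.contourArea);e=cv2.fitEllipse(cv2.convexHull(c));print(e)
X=onz(P,e[0],132);print(X)
# radius check
q=np.array([onz(P,p[0].astype(float),132) for p in cv2.convexHull(c)]);A=np.c_[2*q[:,:2],np.ones(len(q))];s=np.linalg.lstsq(A,(q[:,:2]**2).sum(1),rcond=None)[0];print('circle',s[:2],np.sqrt(s[2]+s[0]**2+s[1]**2))
E
python3 -m jog '0 0 0 0 2.4 0 0.6;0 0 0 0 4.8 0 0.6;0 0 0 -0.4 7.2 0 0.6;0 0 0 -1 9.6 0 0.6;0 0 0 -1.7 12 0 0.6' && python3 -m jog '0 0 0.2 -1 2.1 0.4 0.6;0 0 0.4 -2 4.2 0.8 0.6;0 0 0.7 -3 6.1 0.8 0.6;0 0 0.7 -3 6.1 0.8 0.6'
python3 - <<'E'
from h import *
P=camera_params('wrist');im=snap('wrist')
cv2.imwrite('pics/w2.png',cv2.cvtColor(im,cv2.COLOR_RGB2BGR))
import pickle;pickle.dump(P,open('pics/w2.pkl','wb'))
s=env.state();print(s['time_s'],s['ee_pos'],s['ee_rot'],s['qpos'],s['force'])
print(proj(P,[[452.5,347.5,135],[409,431,135],[494,266,135],[452,347.6,253]]))
E
```

```text
time_s: 3.28
ee_pos: [529.6, 179.5, 324.1]
ee_rot: [180.0, 0.0, 113.3]
force: [-0.3, 0.3, -0.4]
gripper_width: 54.8
time_s: 3.78
ee_pos: [453.8, 333.3, 344.1]
ee_rot: [180.0, -0.0, 117.1]
force: [0.3, -2.1, -0.1]
gripper_width: 54.7
3.825 [454.69519    331.70262942 344.01375902] [1.79992235e+02 5.71536315e-02 1.16955212e+02] [ 3.49745798e+01  1.43172621e+01  7.68987543e+01 -5.76909256e-02
  8.87842690e+01  8.02058810e+00] [ 1.01599345 -0.30632374  0.80175271]
[[259.63574652 157.57245527]
 [259.1566304   72.15392811]
 [259.33500411 231.89773673]
 [260.78965327 178.38675272]]Traceback (most recent call last):
  File "<stdin>", line 5, in <module>
cv2.error: OpenCV(4.12.0) /io/opencv/modules/imgproc/src/shapedescr.cpp:361: error: (-201:Incorrect size of input array) There should be at least 5 points to fit the ellipse in function 'fitEllipseNoDirect'
```

View pics/w2.png

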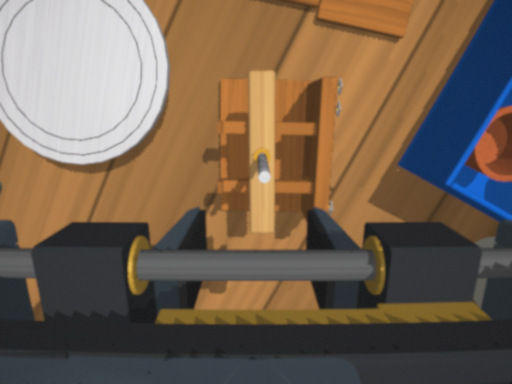

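The wrist view shows the beam upright at x 249–275, y 71–232, with the rod top at (264,175), the arms at y 128 and 187, and the panel at x 325.

```bash
python3 - <<'E'
from h import *
import pickle
P=pickle.load(open('pics/w2.pkl','rb'))
a,b=onz(P,(262,71.5),135),onz(P,(262,231.5),135);d=a-b
print('beam',a,b,(a+b)/2,np.linalg.norm(d),np.degrees(np.arctan2(d[1],d[0])))
A,B=camera_params('scene'),camera_params('side')
print('bush',tri([(P,(262.5,157)),(A,(302,144.5)),(B,(260,268.7))]))
print('rodtop',tri([(P,(264,175)),(A,(305.2,120.5)),(B,(260.2,246.2))]))
d/=np.linalg.norm(d);print('grasp',(a+b)/2+76*d)
P=pickle.load(open('pics/w1.pkl','rb'));im=cv2.imread('pics/w1.png').astype(int)
print(im[125,250],im[125,235],im[75,286],im[20,10])
m=((im[...,2]-im[...,1]>70)&(im[...,2]>1.9*im[...,1])).astype(np.uint8);m[200:]=0;m[:,:200]=0;m[:,370:]=0
c=max(cv2.findContours(m,0,2)[0],key=cv2.contourArea);h=cv2.convexHull(c);print(cv2.fitEllipse(h))
q=np.array([onz(P,p[0].astype(float),132) for p in h]);M=np.c_[2*q[:,:2],np.ones(len(q))];s=np.linalg.lstsq(M,(q[:,:2]**2).sum(1),rcond=None)[0];print('circle',s[:2],np.sqrt(s[2]+s[0]**2+s[1]**2))
E
```

```text
beam [411.45365779 433.02549686 135.        ] [496.66789214 267.94396343 135.        ] [454.06077496 350.48473015 135.        ] 185.7777662026698 117.30254911942633
bush (array([453.51737812, 348.03888284, 131.27100102]), [np.float64(2.2351247862257706), np.float64(0.5827906495660501), np.float64(2.0107974074717707)])
rodtop (array([452.16937011, 349.07469602, 253.29344303]), [np.float64(2.367804734477717), np.float64(0.9864422827295238), np.float64(2.2623713152179254)])
grasp [419.20040419 418.01808894 135.        ]
[ 41  65 119] [ 59  99 187] [ 60 101 189] [ 67 113 157]
((288.5, 145.5), (1.4046396017074585, 4.530672073364258), 52.018123626708984)
circle [595.12133476 -77.08229636] 1.5825318396831194
```

```bash
python3 - <<'E'
from h import *
import pickle
P=pickle.load(open('pics/w1.pkl','rb'));im=cv2.imread('pics/w1.png').astype(int)
m=((im[...,2]>1.65*im[...,1])&(im[...,2]>60)).astype(np.uint8);m[195:]=0;m[:,:200]=0;m[:,370:]=0
m=cv2.morphologyEx(m,cv2.MORPH_OPEN,np.ones((3,3)));c=max(cv2.findContours(m,0,2)[0],key=cv2.contourArea);h=cv2.convexHull(c);print(cv2.fitEllipse(h))
q=np.array([onz(P,p[0].astype(float),132) for p in h]);M=np.c_[2*q[:,:2],np.ones(len(q))];s=np.linalg.lstsq(M,(q[:,:2]**2).sum(1),rcond=None)[0];print('circle',s[:2],np.sqrt(s[2]+s[0]**2+s[1]**2))
A=camera_params('scene');B=camera_params('side')
for z in(130,132,134):print(onz(P,cv2.fitEllipse(h)[0],z))
E
python3 -m jog '0 0 0 -0.7 1.7 0 0.6;0 0 0 -1.4 3.4 0 0.6;0 0 0 -1.4 3.4 -2.4 0.6;0 0 0 -1.4 3.4 -4.8 0.6;0 0 0 -1.4 3.4 -6 0.6' 30
python3 -m jog '0 0 0 0 0 -1.5 0.6;0 0 0 0 0 -2.4 0.6;0 0 0 0 0 -2.8 0.6;0 0 0 0 0 -2.8 0.6'
python3 - <<'E'
from h import *
cv2.imwrite('pics/w3.png',cv2.cvtColor(snap('wrist'),cv2.COLOR_RGB2BGR))
s=env.state();print(s['time_s'],s['ee_pos'],s['ee_rot'],s['force'])
E
```

```text
((286.0576477050781, 125.7959976196289), (106.58333587646484, 109.17961883544922), 28.29055404663086)
circle [584.40926988 -59.99329064] 57.987710655635986
[583.68675719 -58.26184367 130.        ]
[583.48188439 -58.24114717 132.        ]
[583.27701158 -58.22045068 134.        ]
time_s: 4.45
ee_pos: [420.0, 413.5, 190.5]
ee_rot: [-179.7, 0.2, 116.7]
force: [1.1, 0.9, -0.5]
gripper_width: 54.6
time_s: 4.95
ee_pos: [420.7, 415.8, 123.9]
ee_rot: [-180.0, 0.0, 116.8]
force: [0.3, 0.5, 0.6]
gripper_width: 54.7
5.0 [420.83113098 416.48839932 124.68215205] [ 1.79926211e+02 -7.93570193e-03  1.16818964e+02] [ 0.32571218 -0.86957111 -0.24811593]
```

View pics/w3.png

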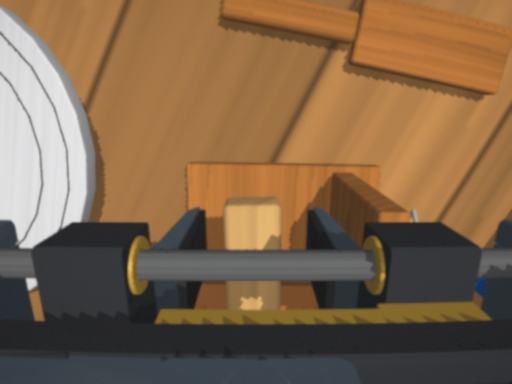

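The beam is at x 225–280 between fingers centred at 258, about 3 mm to the left. I'll correct that, lower and close.

```bash
python3 -m jog '0 0 0.1 -0.1 -0.05 -0.1 0.6;0 0 0.1 -0.1 -0.05 -0.3 0.6;0 0 0.1 -0.1 -0.05 -0.3 0.45;0 0 0.1 -0.1 -0.05 -0.3 0.3;0 0 0.1 -0.1 -0.05 -0.3 0.2' 35
python3 -m jog '0 0 0 0 0 0 0.2;0 0 0 0 0 0 0.2;0 0 0 0 0 0.2 0.2;0 0 0 0 0 0.6 0.2;0 0 0 0 0 1 0.2'
python3 -m jog '0 0 0 0 0 0.8 0.2;0 0 0 0 0 1.6 0.2;0 0 0 0 0 2.4 0.2;0 0 0 0 0 2.4 0.2;0 0 0 0 0 2.4 0.2'
python3 - <<'E'
from h import *
a=snap('side');b=snap('scene');c=snap('wrist')
g=lambda i,x,y,w,h:cv2.resize(i[y:y+h,x:x+w],(400,300),interpolation=cv2.INTER_CUBIC)
m=np.vstack([np.hstack([g(a,200,200,133,100),g(b,240,70,133,100)]),np.hstack([cv2.resize(c,(400,300)),np.zeros((300,400,3),np.uint8)])])
cv2.imwrite('pics/m2.png',cv2.cvtColor(m,cv2.COLOR_RGB2BGR))
s=env.state();print(s['time_s'],s['ee_pos'],s['ee_rot'],s['force'],s['gripper_width'])
E
```

```text
time_s: 5.62
ee_pos: [417.4, 415.9, 116.6]
ee_rot: [180.0, -0.0, 117.4]
force: [0.3, 0.6, -0.3]
gripper_width: 29.6
time_s: 6.25
ee_pos: [417.3, 415.8, 142.3]
ee_rot: [180.0, -0.0, 117.4]
force: [0.1, 0.0, -1.5]
gripper_width: 30.2
time_s: 6.88
ee_pos: [416.9, 415.4, 201.0]
ee_rot: [-180.0, 0.0, 117.4]
force: [0.0, 0.1, -2.2]
gripper_width: 29.8
7.025 [416.85975561 415.27944265 200.47833392] [-1.79896945e+02  3.31037637e-02  1.17395279e+02] [-0.47309211  0.27757373 -1.04499035] 29.770524002860117
```

View pics/m2.png

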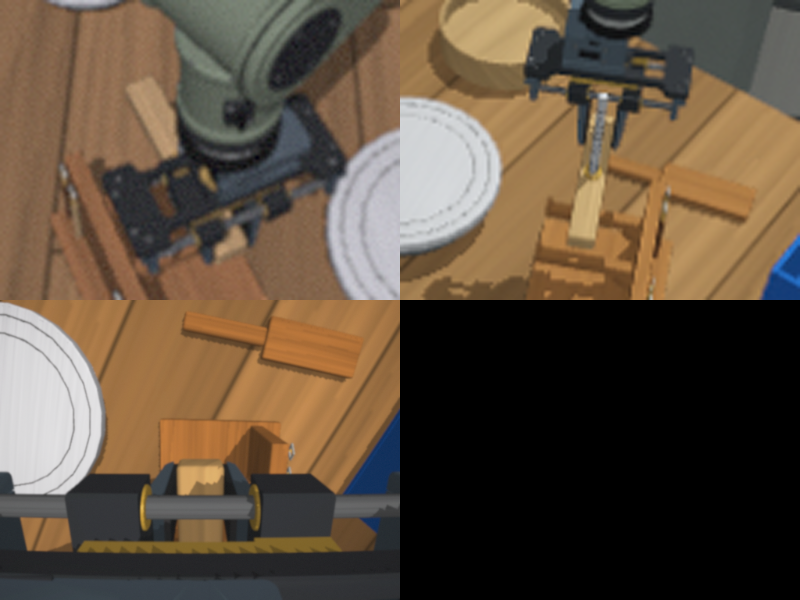

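Gauge gripped: in the scene crop the near beam end is at (583,240), the bush at (592,173) and the rod top at (603,96). I'll check droop against a rigid prediction.

```bash
python3 - <<'E'
from h import *
A=camera_params('scene')
T=np.array([416.9,415.3]);y=np.radians(117.4);t=np.array([np.cos(y),np.sin(y)])
for n,d,z in[('bush',76,219),('nearTop',171,219),('nearBot',171,199),('rodtop',76,199+138),('far',-19,219)]:
    p=proj(A,[*(T-d*t),z])[0]; print(n,((p-[240,70])*3+[400,0]).round(1))
for dz in(-5,5):print(dz,((proj(A,[*(T-171*t),219+dz])[0]-[240,70])*3+[400,0]).round(1))
E
```

```text
bush [591.9 172.3]
nearTop [580.2 237.1]
nearBot [578.7 248.7]
rodtop [602.3  95.2]
far [602.5 113. ]
-5 [579.8 240. ]
5 [580.6 234.1]
```

```bash
python3 -m jog '0 0 -0.7 0.84 -2 0.3 0.2;0 0 -1.4 1.68 -4 0.6 0.2;0 0 -2.1 2.5 -6 1 0.2;0 0 -2.8 3.4 -8 1 0.2;0 0 -3.5 4.2 -10 1 0.2'
python3 -m jog '0 0 -0.7 0.84 -2 0 0.2;0 0 -1.4 1.68 -4 0 0.2;0 0 -2 2.5 -6 0 0.2;0 0 -2 2.5 -6 0 0.2;0 0 -2 2.5 -6 0 0.2'
python3 - <<'E'
from h import *
P=camera_params('wrist');im=snap('wrist');a=snap('scene');b=snap('side');s=env.state();print(s['time_s'],s['ee_pos'],s['ee_rot'],s['force'],s['gripper_width'],s['qpos'])
g=lambda i,x,y,w,h:cv2.resize(i[y:y+h,x:x+w],(400,300),interpolation=cv2.INTER_CUBIC)
m=np.vstack([np.hstack([g(a,210,190,120,90),g(b,170,100,120,90)]),np.hstack([cv2.resize(im,(400,300)),np.zeros((300,400,3),np.uint8)])])
cv2.imwrite('pics/m3.png',cv2.cvtColor(m,cv2.COLOR_RGB2BGR))
A,B=camera_params('scene'),camera_params('side')
print('pot centre px in crop if (584.4,-60,132)',(proj(A,[584.4,-60,132])[0]-[210,190])*3.333,(proj(B,[584.4,-60,132])[0]-[170,100])*3.333)
E
```

```text
time_s: 7.65
ee_pos: [522.7, 164.0, 226.0]
ee_rot: [-180.0, 0.0, 99.8]
force: [0.2, 0.6, -1.1]
gripper_width: 29.6
time_s: 8.28
ee_pos: [584.3, 15.9, 225.7]
ee_rot: [-179.9, -0.0, 89.9]
force: [0.4, 1.1, -0.8]
gripper_width: 29.7
8.425 [584.27114354  16.93766751 226.36455727] [-1.79975527e+02 -1.63517396e-02  9.00006474e+01] [-0.04839693  1.07484651 -1.08016135] 29.916503468833167 [5.23653646e-01 1.87719718e+01 8.71450187e+01 1.72331628e-02
 7.41073331e+01 5.18280138e-01]
pot centre px in crop if (584.4,-60,132) [161.9711588  195.76558553] [187.83152558 215.11915433]
```

View pics/m3.png

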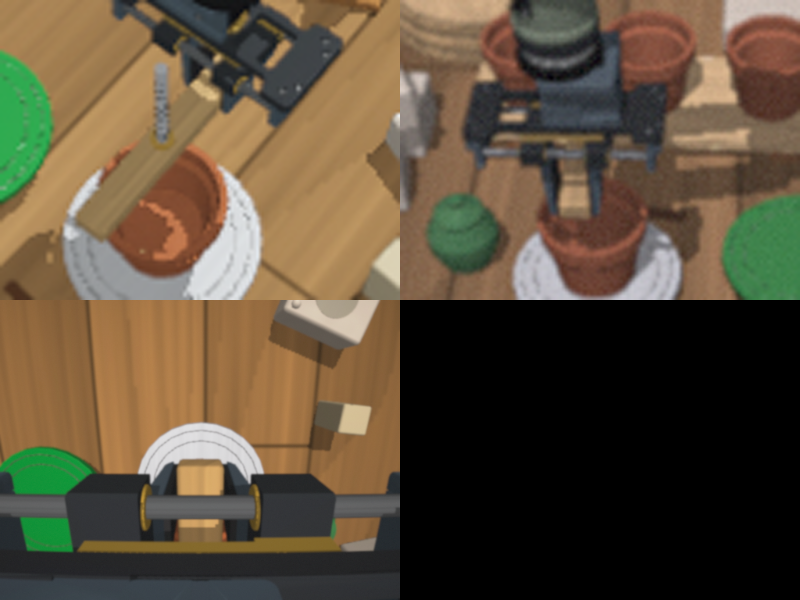

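The beam is over the pot (scene crop rim x about 97–228, rod at (160,140)), and the wrist's centre estimate agrees to within 3 mm. Lowering.

```bash
python3 -m jog '0 0 0 0 0 -1 0.2;0 0 0 -0.04 -0.04 -2 0.2;0 0 0 -0.04 -0.06 -2.9 0.2;0 0 0 -0.04 -0.06 -3.3 0.2;0 0 0 -0.04 -0.06 -3.3 0.2'
python3 -m jog '0 0 0 0 0 -0.1 0.2;0 0 0 0 0 -0.2 0.2;0 0 0 0 0 -0.2 0.2'
python3 -m jog '0 0 0 0 0 -0.04 0.2;0 0 0 0 0 -0.04 0.2'
python3 -m jog '0 0 0 0 0 -0.04 0.2;0 0 0 0 0 -0.04 0.2'
```

```text
time_s: 9.05
ee_pos: [583.4, 14.8, 143.7]
ee_rot: [-180.0, -0.0, 90.0]
force: [-0.9, -0.5, -0.9]
gripper_width: 29.9
time_s: 9.43
ee_pos: [583.8, 14.1, 139.2]
ee_rot: [180.0, -0.0, 89.9]
force: [-1.0, -0.7, -0.9]
gripper_width: 30.0
time_s: 9.68
ee_pos: [583.8, 14.1, 138.0]
ee_rot: [180.0, -0.0, 89.9]
force: [0.0, 1.2, -1.5]
gripper_width: 29.7
time_s: 9.93
ee_pos: [583.7, 14.2, 136.9]
ee_rot: [-180.0, 0.0, 89.9]
force: [-0.2, -0.0, -0.7]
gripper_width: 29.6
```

```bash
for i in 1 ; do python3 -m jog '0 0 0 0 0 -0.04 0.2;0 0 0 0 0 -0.04 0.2'; done
python3 -m jog '0 0 0 0 0 -0.04 0.2;0 0 0 0 0 -0.04 0.2'
python3 -m jog '0 0 0 0 0 -0.02 0.2;0 0 0 0 0 -0.02 0.2'
```

```text
time_s: 10.18
ee_pos: [583.7, 14.2, 135.9]
ee_rot: [-180.0, -0.0, 89.9]
force: [0.0, 0.4, -1.4]
gripper_width: 30.0
time_s: 10.42
ee_pos: [583.7, 14.2, 134.9]
ee_rot: [-180.0, 0.0, 89.9]
force: [-0.9, -0.5, -1.3]
gripper_width: 29.8
time_s: 10.68
ee_pos: [583.7, 14.2, 134.4]
ee_rot: [180.0, -0.0, 89.9]
force: [-0.4, -0.2, -1.6]
gripper_width: 29.8
```

```bash
python3 -m jog '0 0 0 0 0 -0.02 0.2;0 0 0 0 0 -0.02 0.2'
python3 -m jog '0 0 0 0 0 -0.02 0.2;0 0 0 0 0 -0.02 0.2'
python3 -m jog '0 0 0 0 0 -0.02 0.2;0 0 0 0 0 -0.02 0.2'
```

```text
time_s: 10.92
ee_pos: [583.7, 14.2, 133.9]
ee_rot: [180.0, 0.0, 89.9]
force: [-0.1, 0.1, -1.1]
gripper_width: 29.5
time_s: 11.18
ee_pos: [583.8, 14.2, 133.6]
ee_rot: [180.0, 0.0, 89.9]
force: [-0.4, -0.2, 0.5]
gripper_width: 29.7
time_s: 11.42
ee_pos: [583.8, 14.2, 133.5]
ee_rot: [180.0, -0.0, 89.9]
force: [-2.2, 0.7, 4.5]
gripper_width: 29.8
```

Contact at TCP z 133.6, so the beam's underside is at the rim's 132. Easing off and releasing.

```bash
python3 -m jog '0 0 0 0 0 0.03 0.2;0 0 0 0 0 0.03 0.2;0 0 0 0 0 0.03 0.45;0 0 0 0 0 0.03 0.55;0 0 0 0 0 0.03 0.55' 20
python3 -m jog '0 0 0 0 0 0.4 0.55;0 0 0 0 0 1 0.55;0 0 0 0 0 3 0.55;0 0 0 0 0 5 0.55;0 0 0 0 0 5.8 0.55'
python3 -m jog '0 0 0 0 0 0 0.3;0 0 0 0 -1 0 0;0 0 0 0 -1 0 0;0 0 0 0 -1 0 0' 
python3 - <<'E'
from h import *
import pickle
P=camera_params('wrist');im=snap('wrist');a=snap('scene');b=snap('side');s=env.state();print(s['time_s'],s['ee_pos'],s['ee_rot'],s['force'],s['gripper_width'])
pickle.dump(P,open('pics/w4.pkl','wb'))
g=lambda i,x,y,w,h:cv2.resize(i[y:y+h,x:x+w],(400,300),interpolation=cv2.INTER_CUBIC)
m=np.vstack([np.hstack([g(a,210,190,120,90),g(b,170,100,120,90)]),np.hstack([cv2.resize(im,(400,300)),g(im,192,200,128,96)])])
cv2.imwrite('pics/m4.png',cv2.cvtColor(m,cv2.COLOR_RGB2BGR))
A,B=camera_params('scene'),camera_params('side')
E=[[583.8,-62,152],[583.8,-62,270],[583.8,33,152],[583.8,-157,152]]
print((proj(A,E)-[210,190])*3.333);print((proj(B,E)-[170,100])*3.333)
E
```

```text
time_s: 12.05
ee_pos: [583.8, 14.2, 133.6]
ee_rot: [180.0, 0.0, 89.9]
force: [0.2, 0.5, 0.8]
gripper_width: 50.1
time_s: 12.68
ee_pos: [585.1, 14.2, 283.9]
ee_rot: [179.6, -0.0, 89.9]
force: [0.1, -0.0, -1.0]
gripper_width: 50.1
time_s: 13.18
ee_pos: [583.4, -10.4, 277.9]
ee_rot: [-179.9, -0.0, 89.9]
force: [-0.9, -0.2, -0.2]
gripper_width: 13.3
13.325 [583.62755712 -10.22427076 278.3754073 ] [-1.79967240e+02 -1.79763536e-02  8.99286810e+01] [ 1.04192362  0.35976989 -0.34002266] 1.529764476505721
[[159.83723149 187.75440508]
 [158.52769365 126.67976954]
 [225.66267531 112.59136844]
 [ 89.36467204 267.92366345]]
[[187.17062128 200.60838459]
 [178.30430657 115.9251117 ]
 [178.53037215 267.32799453]
 [195.04182263 140.20172068]]
```

View pics/m4.png

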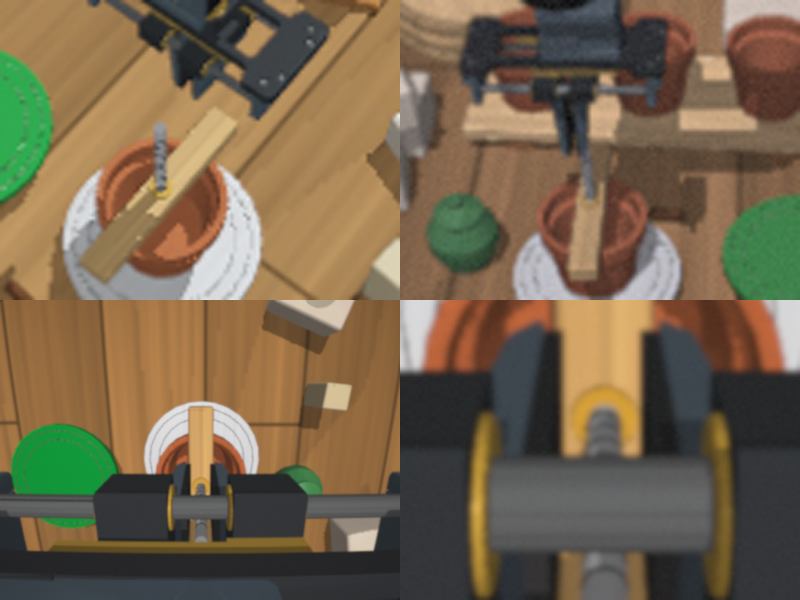

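The beam lies flat across the rim and the rod is centred (bush at scene crop (160,187), predicted (160,188)). Next, the shut fingertips go over the rod top.

```bash
python3 -m jog '0 0 0 0 0 1 0;0 0 0 0 -1.05 1 0;0 0 0 0 -2.06 1 0;0 0 0 0 -2.06 1 0;0 0 0 0 -2.06 1 0'
python3 -m jog '0 0 0 0 0 -0.4 0;0 0 0 0 0 -0.8 0;0 0 0 0 0 -1 0;0 0 0 0 0 -1 0'
python3 -m jog '0 0 0 0 0 -0.1 0;0 0 0 0 0 -0.2 0;0 0 0 0 0 -0.2 0'
python3 -m jog '0 0 0 0 0 -0.1 0;0 0 0 0 0 -0.2 0;0 0 0 0 0 -0.3 0;0 0 0 0 0 -0.3 0'
```

```text
time_s: 13.95
ee_pos: [583.7, -61.5, 303.6]
ee_rot: [-180.0, -0.0, 89.9]
force: [0.4, 0.4, -0.0]
gripper_width: 0.5
time_s: 14.45
ee_pos: [583.5, -62.1, 278.0]
ee_rot: [-179.9, -0.0, 89.9]
force: [0.1, 0.2, -0.3]
gripper_width: 0.4
time_s: 14.82
ee_pos: [583.7, -62.4, 273.6]
ee_rot: [-180.0, 0.0, 89.9]
force: [-0.4, 0.1, 0.6]
gripper_width: 0.4
time_s: 15.32
ee_pos: [583.9, -62.3, 266.4]
ee_rot: [180.0, 0.0, 89.9]
force: [0.2, -0.5, 2.1]
gripper_width: 0.1
```

```bash
python3 -m jog '0 0 0 0 0 -0.1 0;0 0 0 0 0 -0.2 0;0 0 0 0 0 -0.3 0;0 0 0 0 0 -0.4 0'
python3 -m jog '0 0 0 0 0 -0.1 0;0 0 0 0 0 -0.2 0;0 0 0 0 0 -0.3 0;0 0 0 0 0 -0.4 0;0 0 0 0 0 -0.5 0'
python3 - <<'E'
from h import *
a=snap('scene');b=snap('side');c=snap('wrist')
g=lambda i,x,y,w,h:cv2.resize(i[y:y+h,x:x+w],(400,300),interpolation=cv2.INTER_CUBIC)
m=np.hstack([g(a,210,190,120,90),g(b,170,100,120,90)])
cv2.imwrite('pics/m5.png',cv2.cvtColor(m,cv2.COLOR_RGB2BGR))
s=env.state();print(s['time_s'],s['ee_pos'],s['force'])
E
```

```text
time_s: 15.82
ee_pos: [583.8, -62.4, 256.1]
ee_rot: [180.0, 0.0, 89.9]
force: [-0.1, -0.3, 4.1]
gripper_width: 0.4
time_s: 16.45
ee_pos: [583.8, -62.3, 243.6]
ee_rot: [180.0, 0.0, 89.9]
force: [-0.0, 0.1, 3.1]
gripper_width: 0.6
16.6 [583.50216543 -62.29872775 243.23074559] [ 0.37880432 -1.42403253  2.38354795]
```

View pics/m5.png

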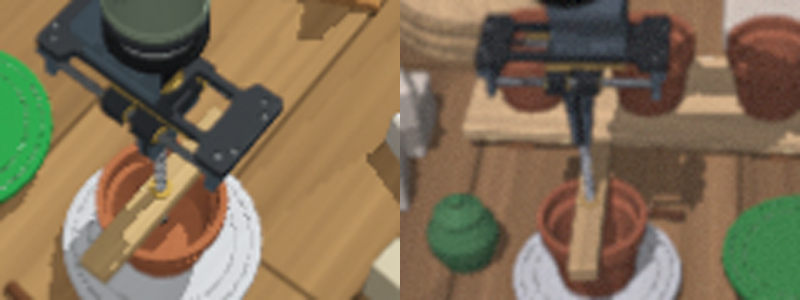

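The rod is sliding down at about 4 N and the beam and pot haven't moved. Continuing.

```bash
python3 -m jog '0 0 0 0 0 -0.1 0;0 0 0 0 0 -0.2 0;0 0 0 0 0 -0.3 0;0 0 0 0 0 -0.4 0;0 0 0 0 0 -0.5 0'
python3 -m jog '0 0 0 0 0 -0.1 0;0 0 0 0 0 -0.2 0;0 0 0 0 0 -0.2 0'
for k in 1 2 3; do :; done
python3 -m jog '0 0 0 0 0 -0.04 0;0 0 0 0 0 -0.08 0'
python3 -m jog '0 0 0 0 0 -0.04 0;0 0 0 0 0 -0.08 0'
```

```text
time_s: 17.23
ee_pos: [583.8, -62.3, 231.1]
ee_rot: [180.0, 0.0, 89.9]
force: [1.0, 0.4, 4.4]
gripper_width: 0.5
time_s: 17.6
ee_pos: [583.5, -62.3, 225.7]
ee_rot: [-180.0, -0.0, 89.9]
force: [1.1, -0.1, 1.9]
gripper_width: 0.4
time_s: 17.85
ee_pos: [583.8, -62.3, 224.3]
ee_rot: [180.0, 0.0, 89.9]
force: [0.8, -0.1, 3.7]
gripper_width: 0.7
time_s: 18.1
ee_pos: [584.0, -62.3, 223.1]
ee_rot: [179.9, 0.0, 89.9]
force: [-0.5, -0.3, 10.1]
gripper_width: 0.8
```

```bash
python3 -m jog '0 0 0 0 0 -0.04 0;0 0 0 0 0 -0.06 0'
```

```text
time_s: 18.35
ee_pos: [584.4, -62.4, 223.0]
ee_rot: [179.8, 0.0, 89.9]
force: [-1.5, 0.6, 14.2]
gripper_width: 0.4
```

The force rose from 4 to 14 N with no further travel: the rod top is at z 223, so the reading is about 69 mm and the foot is on the floor. Lifting off and going back over the beam end.

```bash
python3 -m jog '0 0 0 0 0 0.2 0;0 0 0 0 0 0.8 0;0 0 0 0 0 1.6 0;0 0 0 0 0.6 2 0.2;0 0 0 0 1.4 2 0.55' 20
python3 -m jog '0 0 0 0 0.9 0 0.55;0 0 0 0 1.66 0 0.55;0 0 0 0 1.66 -1 0.55;0 0 0 0 1.66 -1.6 0.55;0 0 0 0 1.66 -1.6 0.55'
python3 - <<'E'
from h import *
P=camera_params('wrist');im=snap('wrist');a=snap('scene');b=snap('side');s=env.state();print(s['time_s'],s['ee_pos'],s['ee_rot'],s['force'],s['gripper_width'])
g=lambda i,x,y,w,h:cv2.resize(i[y:y+h,x:x+w],(400,300),interpolation=cv2.INTER_CUBIC)
m=np.vstack([np.hstack([g(a,210,190,120,90),g(b,170,100,120,90)]),np.hstack([cv2.resize(im,(400,300)),g(im,192,150,128,96)])])
cv2.imwrite('pics/m6.png',cv2.cvtColor(m,cv2.COLOR_RGB2BGR))
A=camera_params('scene');print((proj(A,[[583.8,-62,152],[583.8,-62,223],[583.8,-157,152]])-[210,190])*3.333)
E
```

```text
time_s: 18.98
ee_pos: [584.0, -26.2, 271.3]
ee_rot: [179.9, -0.0, 89.9]
force: [-0.4, -0.4, -0.1]
gripper_width: 17.9
time_s: 19.6
ee_pos: [582.9, 14.5, 229.2]
ee_rot: [-179.8, 0.0, 89.9]
force: [0.3, -0.2, -0.3]
gripper_width: 50.3
19.75 [584.24797421  14.09630449 231.41609885] [ 1.79922124e+02 -2.25237478e-03  8.98759777e+01] [ 0.58484685  0.04300105 -0.33407967] 50.44172784982671
[[159.83723149 187.75440508]
 [159.07909337 152.4517276 ]
 [ 89.36467204 267.92366345]]
```

View pics/m6.png

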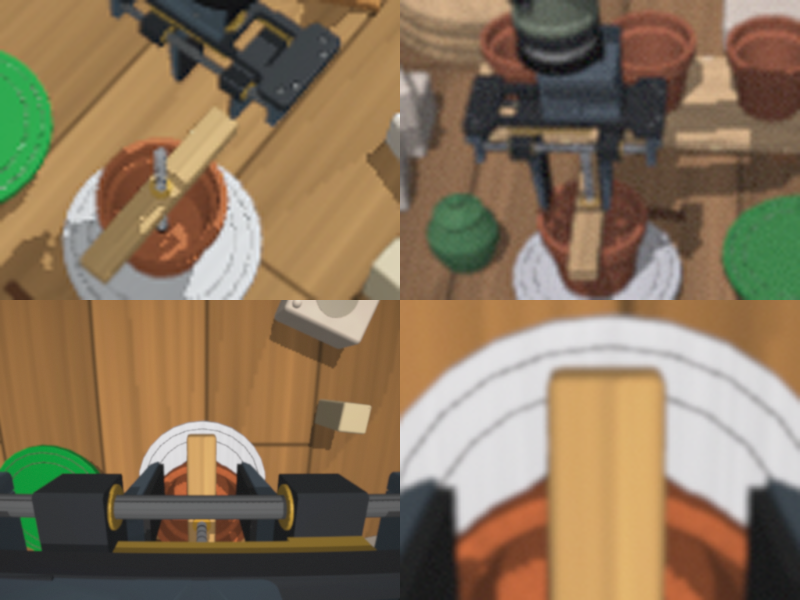

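The gauge hasn't moved (the beam matches the prediction, rod top at (160,152)), the foot is on the pot floor at (163,226), and the beam is centred between the fingers. Lowering to regrasp.

```bash
python3 -m jog '0 0 0 0 0 -1.5 0.55;0 0 0 0 0 -2.8 0.55;0 0 0 0 0 -3.5 0.55;0 0 0 0 0 -3.7 0.55;0 0 0 0 0 -3.7 0.55'
```

```text
time_s: 20.38
ee_pos: [584.3, 14.1, 139.0]
ee_rot: [179.9, -0.0, 89.9]
force: [0.7, 0.2, -0.2]
gripper_width: 50.4
```

```bash
python3 -m jog '0 0 0 0 0 -0.1 0.55;0 0 0 0 0 -0.18 0.55;0 0 0 0 0 -0.18 0.4;0 0 0 0 0 -0.18 0.25;0 0 0 0 0 -0.18 0.2' 15
python3 -m jog '0 0 0 0 0 0 0.2;0 0 0 0 0 0 0.2;0 0 0 0 0 0 0.2' 35
python3 -m jog '0 0 0 0 0 0.1 0.2;0 0 0 0 0 0.4 0.2;0 0 0 0 0 1 0.2;0 0 0 0 0 1.8 0.2;0 0 0 0 0 2.6 0.2'
python3 -m jog '0 0 0 0 0 1 0.2;0 0 0 0 0 2 0.2;0 0 0 0 0 2.6 0.2;0 0 0 0 0 2.6 0.2'
```

```text
time_s: 21.0
ee_pos: [583.9, 14.2, 133.8]
ee_rot: [180.0, -0.0, 89.9]
force: [-0.1, 0.8, -0.0]
gripper_width: 29.7
time_s: 21.38
ee_pos: [583.9, 14.2, 133.8]
ee_rot: [180.0, -0.0, 89.9]
force: [0.6, 0.7, 0.9]
gripper_width: 29.8
time_s: 22.0
ee_pos: [584.0, 14.2, 200.4]
ee_rot: [179.9, -0.0, 89.9]
force: [1.1, -0.1, -0.9]
gripper_width: 29.9
time_s: 22.5
ee_pos: [584.3, 14.2, 265.2]
ee_rot: [179.8, -0.0, 89.9]
force: [0.5, 0.3, -0.7]
gripper_width: 29.9
```

```bash
python3 -m jog '0 0 0.7 -0.84 2 0 0.2;0 0 1.4 -1.68 4 0 0.2;0 0 2.1 -2.5 6 0 0.2;0 0 2.8 -3.4 8 0 0.2;0 0 3.5 -4.2 10 0 0.2'
python3 -m jog '0 0 0.7 -0.84 2 0 0.2;0 0 1.4 -1.68 4 0 0.2;0 0 2 -2.48 6.06 0 0.2;0 0 2 -2.48 6.06 0 0.2;0 0 2 -2.48 6.06 0 0.2'
python3 - <<'E'
from h import *
P=camera_params('wrist');im=snap('wrist');a=snap('scene');b=snap('side');s=env.state();print(s['time_s'],s['ee_pos'],s['ee_rot'],s['force'],s['gripper_width'])
g=lambda i,x,y,w,h:cv2.resize(i[y:y+h,x:x+w],(400,300),interpolation=cv2.INTER_CUBIC)
m=np.vstack([np.hstack([g(a,240,90,133,100),g(b,200,220,133,100)]),np.hstack([g(a,210,190,120,90),g(im,100,0,310,232)])])
cv2.imwrite('pics/m7.png',cv2.cvtColor(m,cv2.COLOR_RGB2BGR))
E
```

```text
time_s: 23.12
ee_pos: [477.3, 265.3, 262.6]
ee_rot: [-179.9, 0.0, 107.5]
force: [0.1, 0.5, -1.2]
gripper_width: 29.6
time_s: 23.75
ee_pos: [416.5, 415.0, 262.7]
ee_rot: [-179.9, 0.1, 117.4]
force: [-0.0, -0.6, -0.9]
gripper_width: 29.8
23.9 [417.26195153 414.40599969 263.54822682] [-1.79975537e+02  2.77326178e-02  1.17290932e+02] [ 0.97766776  0.0532729  -1.51852921] 30.140500773110755
```

View pics/m7.png

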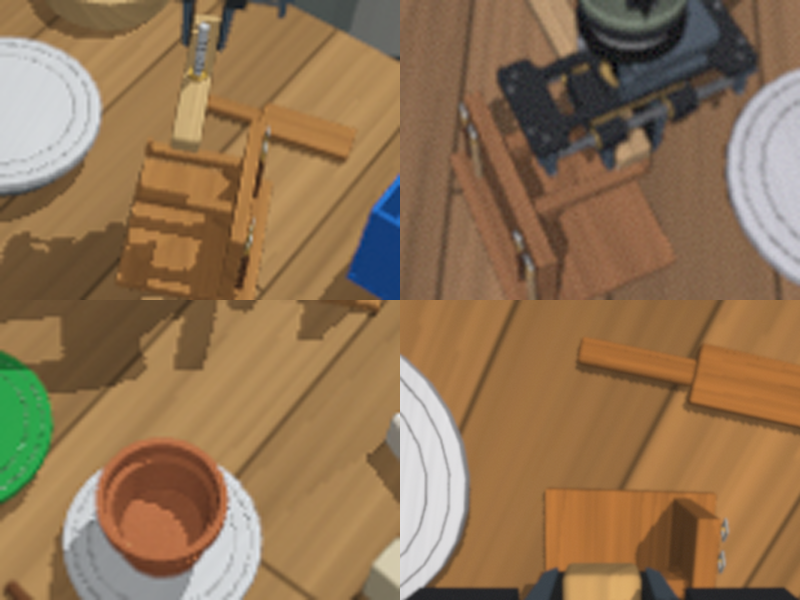

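The pot is undisturbed, and the gauge is over the rack with the rod still extended. Lowering.

```bash
python3 -m jog '0 0 0 0 0.02 -1.4 0.2;0 0 0 0 0.02 -2.8 0.2;0 0 0 0 0.02 -4.2 0.2;0 0 0 0 0.02 -5.2 0.2;0 0 0 0 0.02 -5.4 0.2'
python3 -m jog '0 0 0 0 0 -0.1 0.2;0 0 0 0 0 -0.2 0.2;0 0 0 0 0 -0.2 0.2'
python3 -m jog '0 0 0 0 0 -0.06 0.2;0 0 0 0 0 -0.08 0.2;0 0 0 0 0 -0.08 0.2'
```

```text
time_s: 24.52
ee_pos: [416.5, 414.4, 127.2]
ee_rot: [-179.8, 0.1, 117.3]
force: [-0.2, -0.1, -0.9]
gripper_width: 29.4
time_s: 24.9
ee_pos: [417.1, 416.4, 124.5]
ee_rot: [179.9, -0.0, 117.4]
force: [0.1, -0.6, -1.7]
gripper_width: 29.7
time_s: 25.28
ee_pos: [416.7, 416.2, 121.7]
ee_rot: [180.0, -0.0, 117.4]
force: [0.0, 0.7, -1.2]
gripper_width: 29.9
```

```bash
python3 -m jog '0 0 0 0 0 -0.08 0.2;0 0 0 0 0 -0.15 0.2;0 0 0 0 0 -0.15 0.2'
python3 -m jog '0 0 0 0 0 -0.03 0.2;0 0 0 0 0 -0.03 0.2'
```

```text
time_s: 25.65
ee_pos: [416.6, 416.1, 117.7]
ee_rot: [-180.0, 0.0, 117.4]
force: [0.3, 0.1, -0.7]
gripper_width: 29.8
time_s: 25.9
ee_pos: [416.7, 416.2, 117.2]
ee_rot: [180.0, 0.0, 117.4]
force: [0.2, -0.3, -0.9]
gripper_width: 29.8
```

```bash
python3 -m jog '0 0 0 0 0 -0.03 0.2;0 0 0 0 0 -0.03 0.2'
python3 -m jog '0 0 0 0 0 -0.02 0.2;0 0 0 0 0 -0.02 0.2'
```

```text
time_s: 26.15
ee_pos: [416.8, 416.3, 116.8]
ee_rot: [180.0, -0.0, 117.4]
force: [-0.1, 0.5, 1.5]
gripper_width: 29.9
time_s: 26.4
ee_pos: [416.9, 416.3, 116.8]
ee_rot: [180.0, -0.0, 117.4]
force: [-1.3, -0.7, 5.2]
gripper_width: 30.1
```

Seated on the arms. Release and retreat.

```bash
python3 -m jog '0 0 0 0 0 0.02 0.2;0 0 0 0 0 0.02 0.2;0 0 0 0 0 0.02 0.4;0 0 0 0 0 0.02 0.55;0 0 0 0 0 0.02 0.55' 15
python3 -m jog '0 0 0 0 0 0.4 0.55;0 0 0 0 0 1.5 0.55;0 0 0 0 0 3.5 0.55;0 0 0 0 0 5.5 0.55;0 0 0 0 0 7 0.55'
python3 -m jog '0 0 0 0.5 -1 1 0.55;0 0 0 1 -2.2 2 0.55;0 0 0 1.5 -3.5 2.2 0.55;0 0 0 1.5 -3.5 2.2 0.55;0 0 0 1.5 -3.5 2.2 0.55'
python3 - <<'E'
from h import *
import pickle
P=camera_params('wrist');im=snap('wrist');a=snap('scene');b=snap('side');s=env.state();print(s['time_s'],s['ee_pos'],s['ee_rot'],s['force'])
g=lambda i,x,y,w,h:cv2.resize(i[y:y+h,x:x+w],(400,300),interpolation=cv2.INTER_CUBIC)
m=np.vstack([np.hstack([g(a,260,110,100,75),g(b,205,232,100,75)]),np.hstack([g(a,210,190,120,90),g(im,100,0,310,232)])])
cv2.imwrite('pics/m8.png',cv2.cvtColor(m,cv2.COLOR_RGB2BGR))
A,B=camera_params('scene'),camera_params('side')
E=[[453,348.6,206],[453,348.6,135],[409,432,135],[497,264.5,135]]
print((proj(A,E)-[260,110])*4);print((proj(B,E)-[205,232])*4)
E
```

```text
time_s: 27.02
ee_pos: [416.7, 416.1, 116.1]
ee_rot: [-180.0, 0.0, 117.4]
force: [-0.3, 0.5, -0.2]
gripper_width: 49.9
time_s: 27.65
ee_pos: [417.0, 416.4, 294.8]
ee_rot: [179.8, -0.1, 117.4]
force: [-0.6, 0.4, -0.8]
gripper_width: 49.9
time_s: 28.28
ee_pos: [454.0, 329.0, 346.6]
ee_rot: [180.0, -0.0, 117.4]
force: [-0.1, -0.0, -0.4]
gripper_width: 50.2
28.425 [453.76313173 329.4575928  346.04505595] [-1.79955396e+02 -1.20485273e-02  1.17465546e+02] [-0.05579517 -0.20300142 -0.56119524]
[[176.06854075  80.24147687]
 [168.65212403 134.10494564]
 [181.6617153   56.72978309]
 [153.9648255  218.53664747]]
[[217.69741533  95.84844718]
 [218.0082386  145.98952714]
 [279.71456823 259.62678202]
 [162.46992877  42.48725893]]
```

The viewer's limit of 12 is reached, so I'll check by the networks and numbers instead.

```bash
python3 - <<'E'
from h import *
for c in('scene','side','wrist'):
    P=camera_params(c);im=snap(c)
    E=[[453,348.6,206],[453,348.6,135],[409.6,432,135],[497,264.5,135]]
    print(c,'pred rodtop,bush,far,near',proj(P,E).round(0).tolist())
    for q in('gauge','rod_top'):
        for r in spotter.trace(q,c)[:1]:
            cn=max(cv2.findContours(r['region'].astype(np.uint8),0,2)[0],key=len);print(q,round(r['conf'],2),np.round(r['box']),cv2.boxPoints(cv2.minAreaRect(cn)).round(0).tolist())
# pot shift: compare scene before/after
a=cv2.imread('pics/s1.png');b=cv2.cvtColor(cv2.resize(grab_frame('scene'),(800,600)),cv2.COLOR_RGB2BGR)
for n,(x,y,w,h) in {'pot':(340,345,130,120),'tool':(320,420,80,80),'jar':(420,440,70,70),'board':(160,390,260,210),'mould':(500,330,80,120)}.items():
    A=cv2.cvtColor(a[y:y+h,x:x+w],6).astype(np.float32);B=cv2.cvtColor(b[y:y+h,x:x+w],6).astype(np.float32)
    print(n,cv2.phaseCorrelate(A,B,cv2.createHanningWindow((w,h),cv2.CV_32F)))
E
```

```text
scene pred rodtop,bush,far,near [[304.0, 130.0], [302.0, 144.0], [306.0, 124.0], [298.0, 165.0]]
gauge 0.66 [290. 126.  19.  42.] [[293.0, 166.0], [301.0, 124.0], [309.0, 125.0], [302.0, 168.0]]
side pred rodtop,bush,far,near [[259.0, 256.0], [260.0, 268.0], [275.0, 297.0], [246.0, 243.0]]
gauge 0.94 [245. 242.  32.  60.] [[242.0, 246.0], [252.0, 241.0], [281.0, 296.0], [270.0, 302.0]]
wrist pred rodtop,bush,far,near [[263.0, 163.0], [262.0, 153.0], [262.0, 68.0], [262.0, 230.0]]
gauge 0.57 [250.  67.  27. 163.] [[249.0, 228.0], [250.0, 66.0], [277.0, 66.0], [275.0, 228.0]]
rod_top 0.48 [259. 151.  13.  16.] [[258.0, 148.0], [268.0, 148.0], [268.0, 166.0], [258.0, 166.0]]
pot ((0.5002664027883981, 0.011518293214223263), 1.0077900137430356)
tool ((-0.0021942180008522882, -0.039772557977848066), 1.0458404405415058)
jar ((0.004399434314422024, 0.059438694441332984), 1.0537310224256398)
board ((0.0004952402551907653, -0.013940313232879475), 1.0406029353252981)
mould ((0.0024950023708782965, 0.03649984495274339), 1.0444099883238473)
```

```bash
python3 -c "
from workcell import env
print(env.state()['time_s']);print(env.job_done())"
```

```text
28.925
the job is handed in; nothing more can be done
None
```

The depth was taken and the gauge is back on its rack, handed in at 28.9 s. The reading is about 69 mm, which puts the pot's floor at roughly 23 mm thick.

- **Measuring:** I picked the small white wheel and laid the beam flat across its pot's rim (contact at z of about 132 mm). I then pushed the rod down with shut fingertips at about 4 N. It stopped at the floor, where the force rose to 14 N without further travel. A picture showed the foot on the floor.
- **Hanging back:** I lowered the gauge straight between the arms until it seated at the same height it was picked from. The released gauge matches its predicted place in all three cameras to a few pixels. The wrist camera also sees the rod top within a few pixels of where the set depth should put it.
- **Bystanders:** the loop tool, jar, mould and the ware board with its pots show no shift between the first and last pictures.
- **Caveats:**
  - **Pot on the wheel:** the same comparison showed about half a pixel of shift, roughly 1 mm. That could be image error or a slight nudge.
  - **Last picture:** the 12-picture viewing limit was reached, so I checked the final state by the networks and numbers, not by eye.
  - **Side camera:** its estimate of the pot's position differed from the others by 3–4 mm. I treated that as calibration error.

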